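# Load a drying hanger into the bench rail and park it

## Task

Pick up the blue drying hanger by its upright tab, enter its white head into the open, yellow-banded end of the aluminium rail, and slide it along, past the spring catch under the red knob, until it is fully home against the black end stop. The far half of the rail may be out of line and the stop's place on it changes, so feel your way and push gently, never forcing the hanger. Leave it hanging freely behind the catch, and leave the bottle, the green rack and the scanner where they stand.

Things in the scene. Friction and masses are not known exactly. Their poses are not given: they have to be found in the camera images.
- hanger_tab (a point): Grip point of the loose blue drying hanger (0.13 to 0.21 kg), on its upright tab: a blue bar 10 mm in x by 18 mm in y, its top 18 mm above this point. Pinch it across the 18 mm, along the hanger's y. The point is 92 mm above the hanger's underside and 55 mm in front (-x) of the head's middle. Axes are the hanger's own: z up, y along the sliding direction, x from tab to head.
- hanger_head (a point): Centre of the hanger's white head, which runs inside the rail: 24 mm wide (x), 56 mm long (y) with half-round ends seen from above, 12 mm high; 66 mm above the hanger's underside. It sits on a steel neck 8 mm (x) by 22 mm (y) that rises 54 mm from the tray. Axes as for hanger_tab.
- hanger: The whole blue hanger, standing upright on the bench at first. Origin on its underside, straight below the head; axes as for hanger_tab. At the bottom is a tray 115 x 64 mm, from x = -65 to +50 mm, rim 14 mm high; tab in front (-x). Its mass centre is below the head to within 12 mm in x.
- rail_mouth (a point): Middle of the hollow at the rail's open end (yellow band), 92.5 mm over the bench. y points along the rail, into it; x to the back, where the posts are; z up. Hollow 27.2 mm wide (1.6 mm clear each side of the head), 15 mm high (1.5 mm clear above and below the head when centred; a hanging head rests on the lips, 1.5 mm lower). A 14 mm slot below lets the neck pass.
- rail_splice (a point): Point on the hollow's centre line 120 mm along from rail_mouth (dark joiner plate); axes as rail_mouth. Up to here the rail is straight; here a far section 150 mm long is joined on, turned about the upright axis at this point by up to 0.09 rad to either side, not measured. The black stop is clamped on it so that the head's centre ends 197 to 227 mm from the mouth, not measured.
- rail: The whole rail with its posts, fixed. Origin on the bench below rail_mouth, same axes. Outside 35 mm wide, top 11.5 mm above rail_mouth. The hanger's tray passes below it, 25 mm over the bench, the tab in front (-x). Posts begin 77 mm behind the centre line, their 8 mm feet 60 mm. Friction about 0.2. A push at the tab loads the rail about 2.5-fold, as the head twists: keep it under 10 N.
- catch (a joint): Lift of the spring catch (m). A steel ball nose, radius 8 mm, 65 mm nearer the mouth than the stop's face and clamped with it, reaches 6 mm down into the hollow at 0; the passing head lifts it about 3 mm and it drops back behind only when the head's centre is within 2.5 mm of home. Spring force 2 to 3 N; getting under it takes some 3 to 8 N. Its red knob's top is 46 mm above rail_mouth.
- bottle: White dropper bottle, 41 mm across and 108 mm high, loose on the bench to the right of the work and further back; origin under its centre. Leave it standing where it is.
- green_rack: Green five-place tube rack with tubes, 24 x 129 x 107 mm, loose on the bench to the left and further back; origin under its centre. Leave it where it is.
- scanner: Blue barcode scanner lying on the bench to the left, beside the green rack, 64 x 172 x 36 mm; origin under its centre. Leave it where it is.
Mind the look-alikes: they are no part of the job. There is more than one size of the hanger; the job needs the largest.

How it is judged:
By the outcome, as a careful person would: the job done as asked, in the order asked, and still so for the second after the job is handed in, with the robot touching nothing.
It also fails if it takes over 67 s, if anything falls off the work surface, if the arm or the gripper's body presses on something with over 40 N, if the wrist force passes 120 N, or if a joint passes its speed limit or range.

## Robot

A 6-joint arm with a two-finger parallel gripper is mounted at the origin on a cart in front of the work surface, level with it; the furniture and walls round the work are solid. World frame = base frame: x ahead of the robot, y to its left, z up, the work surface at z = 0. Lengths are in m, angles in rad, forces in N, time in s.
With the tool pointing down it reaches from about 0.3 to 0.775 m from the base axis. Payload 14.6 kg.
Tool frame: the origin (TCP) lies midway between the tips of the shut fingers; the grasp point (between the pads) lies 19 mm behind it (ctrl.hold_point_z is the distance from the TCP to the grasp point, in m); z points along the fingers, x is the direction in which the jaws open and shut, and the axes are right-handed (so a half turn about z gives the same grasp; the last joint's range is limited). The gripper opens to 94 mm and grips with 3 to 60 N. Pads are 16 mm wide; open, the fingers measure 119 mm over their backs; the gripper's body (75 mm by 177 mm) begins 78 mm behind the grasp point.
Start: joints at [-1.363, 0.3, 1.521, -0, 1.321, -0.067], TCP at [0.149, -0.529, 0.205] pointing down, gripper open.
Joint ranges: [-3.03, 3.03], [-0.79, 2.21], [0.23, 2.52], [-1.04, 4.18], [0, 3.07], [-2.55, 2.55]. Speed limits (rad/s): [2.22, 2.22, 2.57, 3.14, 3.14, 3.14].

## Interface

Orientations are given as [roll, pitch, yaw] about the fixed x, y, z axes, in that order (R = Rz(yaw) Ry(pitch) Rx(roll)).
In Python, from station import ctrl, viewer, ticket, nets gives the robot as it stands.
- The arm moves only by the tool carry_out, never from a script. Its argument "commands" is one flat list of numbers, 7 for each row, row after row: the closure, from -1 (fully open) to 1 (shut), so that 0 is half open, then the shift along the world's x, y, z in cm, then the turn, a rotation vector about the world's x, y, z in rad. In form: [gripper, tx, ty, tz, ax, ay, az, gripper, tx, ty, tz, ax, ay, az, ...]. A call has 1 to 12 rows; each row is the pose to reach, as a shift and turn from the pose measured when the call began; what a row does not reach only later rows make up. A row lasts 1/12 s, in which the tool goes at most 41.7 mm and 7.16 degrees, less where a joint would pass 70% of its speed; a pose out of reach is approached as far as the arm can. A call with a gripper value outside its range is refused whole. The fingers move at their own pace and stop on an object; "force" is the grip in N (left out, the last holds). Time passes only in rows, so rows that repeat a pose let the fingers close. It gives the time, the measured TCP pose, the force and the opening at its end, in the units of the state.
- ctrl.get_obs(): the state, without advancing time (a new reading comes with each control period).
- viewer.camera(name): name is "scene" or "side" or "wrist"; returns (picture, depth): 420x560x3 uint8, blue, green, red; 420x560 float32, m along the optical axis (not along the pixel's ray), 0 where there is no reading.
- viewer.camera_info(name): a dict with "fx", "fy", "cx", "cy" (pixels), "R" (3x3) and "t" (3): a world point X has camera coordinates R X + t. Camera axes: x right, y down, z forward; pixel columns grow to the right and rows downward; lengths in m; the calibration is good to about 2 mm. The wrist camera is an equidistant fisheye: a pixel r from the principal point sees the ray r / f radians off the axis. A picture is of the moment at which its call begins: read the wrist's pose just before it. camera_info takes no time and is no camera call; for the wrist camera it gives the pose at the moment of the call.
- ticket.hand_in(): hands the job in, once; it reports no verdict.
Trained networks look in the newest picture that a camera, given by its name, has taken for a name from the list of things; names that differ only in an ending like _2 or _b are one class to them, and where a whole thing is asked for, a point or a joint stands for the part that bears it (a point fixed in the world has none). Each returns a list of dicts, best first, with "confidence" (0 to 1); they miss things now and then, are a little off and sometimes report something else, mostly with a low value. They report only what shows in the picture. A call takes as long as a camera call. They do not tell look-alikes from the thing itself.
- nets.silhouettes(camera, thing): "region" (420x560 bool, what is visible of it) and "extent" ([left, top, right, bottom] in pixels, round what is visible of it).
The state is a dict: "time_s": time; "qpos": joint angles; "joint_vel": joint speeds; "tau": joint torques, N m; "ee_pos": TCP position; "eef_rot": TCP orientation; "force": force on the tool from outside, world axes, zero at the start; "moment": the same for the moment, N m; "grip_width": finger opening in m.
Only numpy, scipy, OpenCV 4.12 (cv2) and the standard library are available. Lean on these libraries where they do the work, as an engineer would, in place of code of your own. Each camera call takes 0.05 s, during which the arm holds its last target. There are 200 camera calls.

## Working session

There is one attempt and no reset: what is moved stays moved. The work goes in short steps, Python scripts to look and compute and a tool call to move; the robot and the scene stay as the last step left them, time stands still between calls to the robot, and variables do not carry over. Pictures are saved under pics/ and viewed, about 8 in all and at most 12, crops included, and the job is handed in when it is done.

Besides the shell and the picture viewer there is one more tool, called by a JSON object that holds its "fn" and its "kwargs". carry_out: Moves the arm, as the interface text tells. Its arguments: {"type":"object","properties":{"commands":{"type":"array","items":{"type":"number"}},"force":{"type":"number"}},"required":["commands"]}

```bash
ls; mkdir -p pics; python3 - <<'E'
from station import ctrl, viewer, nets
import cv2, numpy as np
o=ctrl.get_obs(); print({k:np.round(v,3).tolist() for k,v in o.items()})
a=[]
for n in ("scene","side"):
    p,d=viewer.camera(n); cv2.imwrite(f"pics/{n}0.png",p); np.save(f"pics/{n}0.npy",d)
    i=viewer.camera_info(n); print(n,{k:np.round(v,4).tolist() for k,v in i.items()})
    for t in ("hanger","rail","hanger_tab","hanger_head","catch"):
        for r in nets.silhouettes(n,t)[:4]: print(n,t,round(r["confidence"],2),r["extent"],r["region"].sum())
E
```

```text
pics
{'time_s': 0.0, 'qpos': [-1.363, 0.3, 1.522, -0.0, 1.321, -0.067], 'joint_vel': [0.0, -0.001, 0.0, 0.0, 0.0, -0.002], 'tau': [0.001, -53.18, -35.274, 0.071, 0.024, -0.0], 'ee_pos': [0.149, -0.529, 0.205], 'eef_rot': [-3.142, 0.001, -1.296], 'force': [-1.08, -0.428, 0.661], 'moment': [0.035, -0.004, -0.034], 'grip_width': 0.094}
scene {'fx': 473.4046, 'fy': 473.4046, 'cx': 277.2264, 'cy': 214.99, 'R': [[0.7654, -0.6436, 0.0046], [-0.3037, -0.3674, -0.879], [0.5674, 0.6714, -0.4767]], 't': [-0.4023, 0.2183, 1.3126]}
scene hanger 0.76 [298.5, 262.8, 326.3, 284.4] 259
scene hanger 0.73 [312.3, 291.4, 343.4, 323.2] 406
scene hanger_tab 0.77 [310.4, 290.9, 343.2, 325.7] 342
scene hanger_tab 0.62 [360.1, 251.9, 392.6, 285.0] 401
scene hanger_tab 0.5 [301.7, 262.5, 326.8, 288.6] 267
scene hanger_head 0.89 [362.7, 251.7, 388.2, 289.0] 494
scene hanger_head 0.84 [299.9, 262.8, 327.1, 284.3] 280
scene hanger_head 0.58 [308.0, 290.1, 343.7, 323.0] 403
scene hanger_head 0.29 [371.6, 229.3, 388.4, 259.4] 325
side {'fx': 500.8513, 'fy': 500.8513, 'cx': 274.7134, 'cy': 206.7075, 'R': [[-0.9972, -0.0741, -0.011], [-0.0381, 0.6285, -0.7769], [0.0645, -0.7743, -0.6296]], 't': [0.5068, 0.0885, 1.3611]}
side hanger 0.79 [247.2, 130.3, 275.2, 161.9] 332
side hanger 0.64 [274.3, 151.9, 314.8, 183.5] 720
side hanger 0.59 [317.0, 143.2, 340.5, 160.2] 280
side rail 0.88 [195.4, 185.5, 260.1, 268.2] 2523
side rail 0.33 [277.8, 147.6, 313.7, 185.7] 779
side hanger_tab 0.94 [276.0, 147.9, 314.6, 184.7] 755
side hanger_tab 0.91 [247.0, 133.1, 280.6, 162.5] 355
side hanger_tab 0.59 [317.9, 137.4, 342.9, 158.7] 323
side hanger_head 0.95 [279.1, 146.9, 319.5, 181.9] 673
side hanger_head 0.76 [314.9, 138.2, 340.9, 160.8] 224
side hanger_head 0.53 [249.0, 135.3, 277.4, 160.3] 342
```

```bash
python3 - <<'E'
import cv2
a=cv2.imread("pics/scene0.png")[150:370,230:510]; b=cv2.imread("pics/side0.png")[100:320,150:430]
cv2.imwrite("pics/v1.png",cv2.resize(a,None,fx=2.7,fy=2.7,interpolation=cv2.INTER_CUBIC))
cv2.imwrite("pics/v2.png",cv2.resize(b,None,fx=2.7,fy=2.7,interpolation=cv2.INTER_CUBIC))
E
```

```text
(no output)
```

View pics/v1.png

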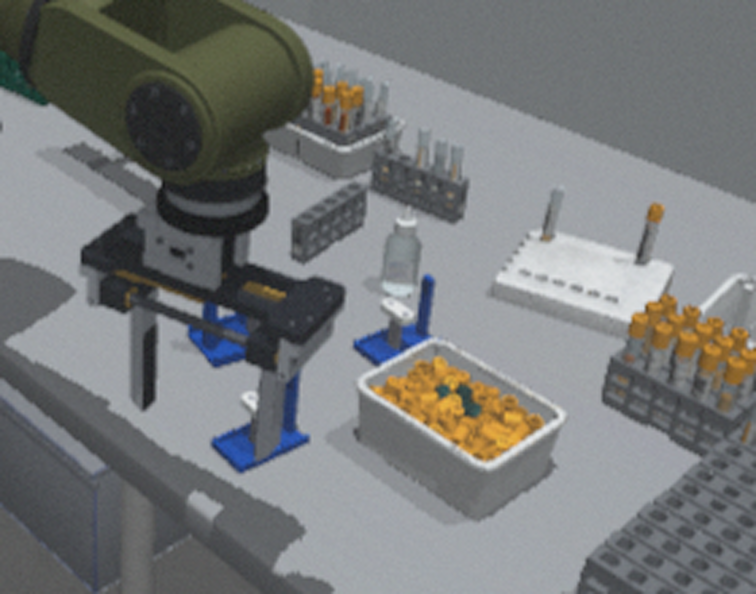

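View pics/v2.png

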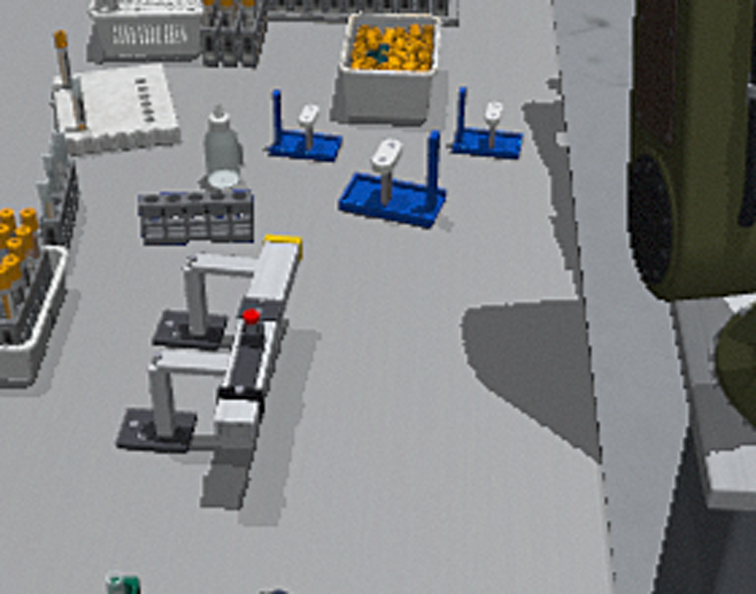

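Side view (crop ×2.7): the largest hanger is at about (390,180), i.e. px (294,167), with its tab on the robot side. The rail mouth's yellow band is at (283,243), px (255,190), and the rail runs toward the camera (+y). The red knob is at (251,316), px (243,217), just beyond the joiner. Next I'll measure these.

```bash
cat > h.py <<'E'
import numpy as np, cv2
from station import ctrl, viewer, nets
def cloud(n,d,i):
    v,u=np.indices(d.shape).astype(float)
    x=(u-i["cx"])/i["fx"]; y=(v-i["cy"])/i["fy"]
    P=np.stack([x*d,y*d,d],-1)
    X=(P-np.asarray(i["t"]))@np.asarray(i["R"])
    X[d<=0]=np.nan
    return X
E
python3 - <<'E'
from h import *
i=viewer.camera_info("side"); d=np.load("pics/side0.npy"); p=cv2.imread("pics/side0.png")
X=cloud("side",d,i); np.set_printoptions(precision=4,suppress=True)
hsv=cv2.cvtColor(p,cv2.COLOR_BGR2HSV)
def box(m,x0,y0,x1,y1):
    k=np.zeros(m.shape,bool);k[y0:y1,x0:x1]=1;return m&k&np.isfinite(X[...,0])
print("bench z",np.nanmedian(X[240:300,330:360,2]))
blue=(hsv[...,0]>100)&(hsv[...,0]<130)&(hsv[...,1]>120)
b=box(blue,270,145,320,186); Q=X[b]
print("blue z pct",np.percentile(Q[:,2],[1,10,50,90,99]))
tr=Q[Q[:,2]<0.022]; print("tray rect",cv2.minAreaRect((tr[:,:2]*1000).astype(np.float32)))
tb=Q[Q[:,2]>0.04]; print("tab mean",tb.mean(0),np.ptp(tb,0),len(tb)); tt=Q[Q[:,2]>0.095]; print("tab top",tt.mean(0),len(tt),tt.min(0),tt.max(0))
white=(hsv[...,1]<70)
w=box(white&(X[...,2]>0.06),280,145,312,180); Q=X[w]; print("head",Q.mean(0),len(Q),Q.max(0),cv2.minAreaRect((Q[:,:2][Q[:,2]>0.066]*1000).astype(np.float32)))
yel=(hsv[...,0]>18)&(hsv[...,0]<35)&(hsv[...,1]>120)
Q=X[box(yel,235,180,270,205)]; T=Q[(Q[:,2]>0.098)]; print("yellow",Q.mean(0),T.min(0),T.max(0),T.mean(0),len(T))
red=((hsv[...,0]<8)|(hsv[...,0]>172))&(hsv[...,1]>120)
Q=X[box(red,230,205,260,230)]; print("red",Q.mean(0),Q.max(0),Q.min(0),len(Q))
m=box(np.ones_like(white),215,180,275,275)&(X[...,2]>0.095)&(X[...,2]<0.112); Q=X[m]
for y in np.arange(Q[:,1].min(),Q[:,1].max(),0.012):
    s=Q[(Q[:,1]>=y)&(Q[:,1]<y+.012)]
    if len(s)>3: print(round(y+.006,3),len(s),np.percentile(s[:,0],[2,50,98]),np.median(s[:,2]))
E
```

```text
bench z 0.0005359348595014881
blue z pct [0.0006 0.0042 0.0082 0.0472 0.107 ]
tray rect ((466.82891845703125, -316.2004089355469), (166.55096435546875, 182.58816528320312), 2.6693694591522217)
tab mean [ 0.4173 -0.2538  0.0794] [0.0106 0.0265 0.068 ] 70
tab top [ 0.4175 -0.2559  0.1038] 22 [ 0.4126 -0.2728  0.0951] [ 0.4218 -0.2494  0.1092]
head [ 0.4658 -0.2674  0.0723] 110 [ 0.4859 -0.2443  0.1066] ((456.34521484375, -274.7091979980469), (61.32372283935547, 56.19580841064453), 4.443636894226074)
yellow [ 0.5648 -0.0576  0.1031] [ 0.5493 -0.0648  0.0991] [ 0.5853 -0.0488  0.1088] [ 0.567  -0.0575  0.1052] 35
red [0.5786 0.102  0.1369] [0.5898 0.1112 0.141 ] [0.5721 0.0563 0.1064] 30
-0.059 36 [0.5494 0.5669 0.5851] 0.10479476479658766
-0.047 37 [0.5511 0.5667 0.5845] 0.10476113786351611
-0.035 68 [0.5526 0.5828 0.6531] 0.1024495638728016
-0.023 101 [0.5537 0.6056 0.6577] 0.10195117919769311
-0.011 101 [0.5549 0.6012 0.6513] 0.10141497170842752
0.001 45 [0.5548 0.5727 0.5886] 0.10443584144515147
0.013 32 [0.5561 0.573  0.5905] 0.10405799022569093
0.025 45 [0.5571 0.5723 0.5911] 0.10507655201100348
0.037 29 [0.5581 0.5746 0.5935] 0.10559492005689071
0.049 42 [0.5587 0.5764 0.5957] 0.10803545499765632
0.061 38 [0.5584 0.5735 0.5968] 0.10800803465873422
0.073 28 [0.5598 0.5673 0.5951] 0.10644973659270965
0.085 15 [0.5608 0.5639 0.5955] 0.10410980261073288
0.097 21 [0.5619 0.5676 0.5948] 0.10426289765189647
0.109 44 [0.5624 0.5815 0.644 ] 0.10521737991796977
0.121 111 [0.5623 0.6023 0.646 ] 0.10198668985549807
0.133 117 [0.5628 0.6059 0.6443] 0.1014295265741571
0.145 53 [0.5636 0.5786 0.5973] 0.10744127337444809
0.157 51 [0.5651 0.5814 0.5971] 0.10771198988877415
0.169 42 [0.5631 0.5833 0.5997] 0.10921233147385892
0.181 88 [0.5623 0.5812 0.6009] 0.10553456846565809
0.193 51 [0.5651 0.5797 0.598 ] 0.10457186797626858
0.205 53 [0.5649 0.5828 0.5994] 0.1041923172260591
```

```bash
python3 - <<'E'
from h import *
np.set_printoptions(precision=4,suppress=True)
i=viewer.camera_info("side"); d=np.load("pics/side0.npy"); p=cv2.imread("pics/side0.png")
X=cloud("side",d,i); hsv=cv2.cvtColor(p,cv2.COLOR_BGR2HSV)
blue=(hsv[...,0]>100)&(hsv[...,0]<130)&(hsv[...,1]>120)
# top view map: 1 px = 1 mm ; x 0.33..0.75 right, y -0.45..0.35 up
W=np.zeros((800,420,3),np.uint8)
o=np.argsort(np.nan_to_num(X[...,2]).ravel())
Q=X.reshape(-1,3)[o]; C=p.reshape(-1,3)[o]
for q,c in zip(Q,C):
    if np.isfinite(q[0]) and .33<q[0]<.748 and -.449<q[1]<.348:
        cc=int((q[0]-.33)*1000); r=int((.35-q[1])*1000); cv2.rectangle(W,(cc-1,r-1),(cc+1,r+1),tuple(map(int,c)),-1)
cv2.imwrite("pics/v3.png",W[200:760])
ok=np.isfinite(X[...,0])
Q=X[blue&ok]; s=Q[(Q[:,0]>.38)&(Q[:,0]<.56)&(Q[:,1]>-.33)&(Q[:,1]<-.2)&(Q[:,2]<.022)]
print(len(s),cv2.minAreaRect((s[:,:2]*1000).astype(np.float32)),s[:,:2].min(0),s[:,:2].max(0))
h=X[ok&(hsv[...,1]<70)]; h=h[(h[:,0]>.43)&(h[:,0]<.5)&(h[:,1]>-.32)&(h[:,1]<-.21)&(h[:,2]>.066)&(h[:,2]<.08)]
print(len(h),h.mean(0),cv2.minAreaRect((h[:,:2]*1000).astype(np.float32)))
E
```

```text
477 ((463.6605224609375, -271.4571228027344), (74.58063507080078, 114.91165161132812), 75.24441528320312) [ 0.403  -0.3206] [ 0.5234 -0.2265]
84 [ 0.4714 -0.2706  0.072 ] ((471.9876708984375, -271.0785827636719), (58.60191345214844, 25.060535430908203), 73.20855712890625)
```

View pics/v3.png

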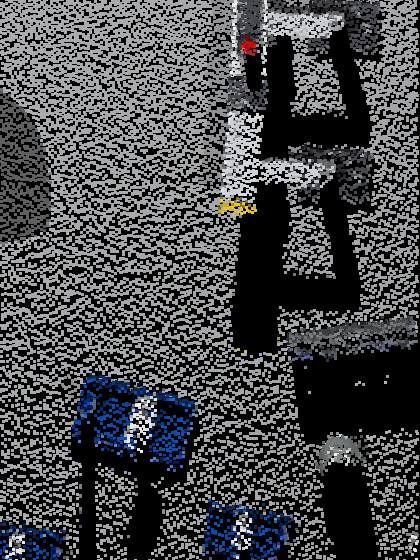

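The reprojected top view shows the big hanger with its head at (0.472,-0.271), yaw about -0.27, and its tab at about (0.418,-0.256). The mouth is at about (0.567,-0.065), and the rail heads about -0.092 rad off +y. The way between them is free. Moving above the tab now.

{"fn": "carry_out", "kwargs": {"commands": [-1,2.5,2.5,0,0,0,-0.05,-1,5,5,0,0,0,-0.1,-1,7.5,7.6,0,0,0,-0.16,-1,10,10.1,0,0,0,-0.2,-1,12.5,12.7,0,0,0,-0.25,-1,15,15.2,0,0,0,-0.3,-1,17.5,17.7,0,0,0,-0.35,-1,20,20.2,0,0,0,-0.4,-1,22.5,22.8,0,0,0,-0.46,-1,25,25.3,-1,0,0,-0.5,-1,26.9,27.3,-2,0,0,-0.545,-1,26.9,27.3,-2.5,0,0,-0.545]}}

```text
time_s: 1.6
ee_pos: [0.4204, -0.2532, 0.1795]
eef_rot: [3.141, 0.001, -1.84]
force: [0.3, -0.5, 0.1]
grip_width: 0.0942
```

```bash
python3 - <<'E'
from h import *
np.set_printoptions(precision=4,suppress=True)
o=ctrl.get_obs(); print(o["time_s"],o["ee_pos"],o["eef_rot"],o["force"])
p,d=viewer.camera("wrist"); i=viewer.camera_info("wrist"); print(i)
cv2.imwrite("pics/w1.png",p); np.save("pics/w1.npy",d)
def proj(P):
    c=np.asarray(i["R"])@P+np.asarray(i["t"]); r=np.linalg.norm(c[:2]); th=np.arctan2(r,c[2]); return i["cx"]+i["fx"]*th*c[0]/r, i["cy"]+i["fy"]*th*c[1]/r
for P in ([.4185,-.256,.11],[.472,-.271,.072]): 
    u=proj(np.array(P)); print(u); cv2.drawMarker(p,(int(u[0]),int(u[1])),(0,0,255),0,8,1)
cv2.imwrite("pics/v4.png",p)
E
```

```text
1.6 [ 0.4204 -0.2532  0.1795] [ 3.1411  0.0009 -1.8403] [ 0.3121 -0.5404  0.0752]
{'fx': 325.19226210127806, 'fy': 325.19226210127806, 'cx': 272.30986436819427, 'cy': 204.84965036903412, 'R': array([[-0.264 , -0.9645, -0.0006],
       [-0.9354,  0.2558,  0.2442],
       [-0.2354,  0.065 , -0.9697]]), 't': array([-0.1355,  0.4376,  0.4807])}
(np.float64(273.4114683498668), np.float64(214.2966412952484))
(np.float64(273.7278353775965), np.float64(141.5563954422382))
```

View pics/v4.png

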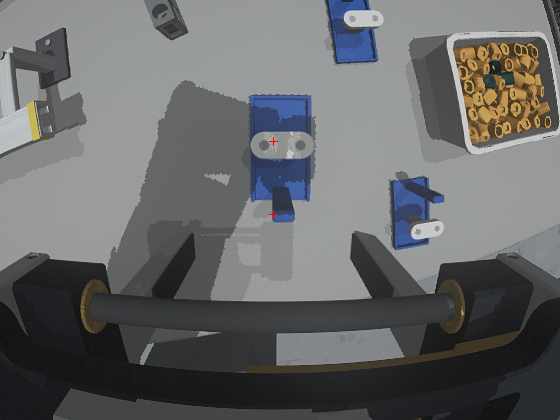

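The wrist view shows the hanger's head at (282,145) and its tab top at (284,214). My predicted points sit about 9 px to the left, and part of that is the arm still settling. I'll re-measure with the arm settled, using segmented colours.

```bash
cat >> h.py <<'E'
def wcloud(d,i):
    v,u=np.indices(d.shape).astype(float)
    a=(u-i["cx"])/i["fx"]; b=(v-i["cy"])/i["fy"]; th=np.hypot(a,b)+1e-9
    P=np.stack([np.tan(th)*a/th*d,np.tan(th)*b/th*d,d],-1)
    X=(P-np.asarray(i["t"]))@np.asarray(i["R"]); X[d<=0]=np.nan
    return X
def wrist(name=None):
    i=viewer.camera_info("wrist"); p,d=viewer.camera("wrist")
    if name: cv2.imwrite(f"pics/{name}.png",p)
    return p,d,wcloud(d,i),i
E
python3 - <<'E'
from h import *
np.set_printoptions(precision=4,suppress=True)
p,d,X,i=wrist("w2"); o=ctrl.get_obs(); print(o["ee_pos"],o["eef_rot"])
hsv=cv2.cvtColor(p,cv2.COLOR_BGR2HSV); ok=np.isfinite(X[...,0])
blue=(hsv[...,0]>100)&(hsv[...,0]<130)&(hsv[...,1]>100)
B=np.zeros_like(ok);B[85:225,240:325]=1
print("bench",np.nanmedian(X[60:90,200:240],axis=(0,1)))
Q=X[blue&ok&B]; t=Q[(Q[:,2]>.106)]; print("tabtop",len(t),t.mean(0),cv2.minAreaRect((t[:,:2]*1000).astype(np.float32)))
s=Q[Q[:,2]<.02]; print("tray",cv2.minAreaRect((s[:,:2]*1000).astype(np.float32)))
h=X[B&ok&(hsv[...,1]<70)&(X[...,2]>.066)&(X[...,2]<.08)]; print("head",len(h),h.mean(0),cv2.minAreaRect((h[:,:2]*1000).astype(np.float32)))
y=(hsv[...,0]>18)&(hsv[...,0]<35)&(hsv[...,1]>110); B[:]=0;B[90:150,10:50]=1
q=X[y&ok&B]; print("yellow",len(q),q.mean(0)); q=q[q[:,2]>.1]; print(cv2.minAreaRect((q[:,:2]*1000).astype(np.float32)),q.mean(0),q.min(0),q.max(0))
E
```

```text
[ 0.4182 -0.2557  0.1796] [ 3.14    0.0005 -1.8385]
bench [ 0.5569 -0.2328  0.0012]
tabtop 244 [ 0.4165 -0.2618  0.109 ] ((416.0607604980469, -261.6300964355469), (16.14801788330078, 10.151114463806152), 75.90678405761719)
tray ((448.6122131347656, -270.60455322265625), (63.65024948120117, 141.01290893554688), 74.95267486572266)
head 1549 [ 0.4693 -0.2761  0.0734] ((457.30181884765625, -280.81024169921875), (68.02030944824219, 48.4197998046875), 22.048809051513672)
yellow 311 [ 0.5643 -0.06    0.1057]
((565.804443359375, -60.062095642089844), (11.429593086242676, 37.48023223876953), 83.91854095458984) [ 0.5651 -0.06    0.1063] [ 0.5466 -0.0665  0.1001] [ 0.5848 -0.053   0.1086]
```

{"fn": "carry_out", "kwargs": {"commands": [-1,-0.1,-0.5,-3.5,0,0,-0.01,-1,-0.1,-0.6,-7,0,0,-0.01,-1,-0.1,-0.6,-10,0,0,-0.01,-1,-0.1,-0.6,-10.7,0,0,-0.01,-1,-0.1,-0.6,-10.7,0,0,-0.01,1,-0.1,-0.6,-10.7,0,0,-0.01,1,-0.1,-0.6,-10.7,0,0,-0.01,1,-0.1,-0.6,-10.7,0,0,-0.01,1,-0.1,-0.6,-10.7,0,0,-0.01,1,-0.1,-0.6,-10.7,0,0,-0.01,1,-0.1,-0.6,-10.7,0,0,-0.01,1,-0.1,-0.6,-10.7,0,0,-0.01], "force": 45}}

```text
time_s: 2.7
ee_pos: [0.4173, -0.2617, 0.0729]
eef_rot: [3.14, 0.0, -1.848]
force: [0.0, -0.9, -0.7]
grip_width: 0.0507
```

{"fn": "carry_out", "kwargs": {"commands": [1,0,0,0,0,0,0,1,0,0,0,0,0,0,1,0,0,0,0,0,0,1,0,0,0,0,0,0,1,0,0,0,0,0,0,1,0,0,0,0,0,0]}}

```text
time_s: 3.2
ee_pos: [0.4173, -0.2616, 0.0728]
eef_rot: [3.14, 0.0, -1.848]
force: [-0.0, -0.1, -0.4]
grip_width: 0.0176
```

{"fn": "carry_out", "kwargs": {"commands": [1,0,0,1.5,0,0,0,1,0,0,3,0,0,0,1,1,2,3,0,0,0.03,1,2,4,3,0,0,0.06,1,3.2,6,3,0,0,0.09,1,4.5,8,3,0,0,0.12,1,5.7,10,3,0,0,0.15,1,7,12,2.8,0,0,0.185,1,8,13,2.7,0,0,0.185,1,8.75,13.6,2.7,0,0,0.185,1,8.75,13.6,2.7,0,0,0.185,1,8.75,13.6,2.7,0,0,0.185]}}

```text
time_s: 4.2
ee_pos: [0.5046, -0.1259, 0.0996]
eef_rot: [3.14, 0.0, -1.663]
force: [0.5, -0.1, -1.3]
grip_width: 0.0175
```

```bash
python3 - <<'E'
from h import *
np.set_printoptions(precision=4,suppress=True)
o=ctrl.get_obs(); p,d,X,i=wrist("w3"); print(o["time_s"],o["ee_pos"],o["eef_rot"],o["force"],o["moment"],o["grip_width"])
np.save("pics/w3x.npy",X); cv2.imwrite("pics/v5.png",p)
ps,ds=viewer.camera("side"); cv2.imwrite("pics/s3.png",ps); np.save("pics/s3.npy",ds)
cv2.imwrite("pics/v6.png",cv2.resize(ps[120:290,180:400],None,fx=3.5,fy=3.5,interpolation=cv2.INTER_CUBIC))
E
```

```text
4.2 [ 0.5046 -0.1259  0.0996] [ 3.1396  0.0004 -1.6632] [ 0.4949 -0.1117 -1.3082] [0.0333 0.0504 0.017 ] 0.017505371491094067
```

View pics/v5.png

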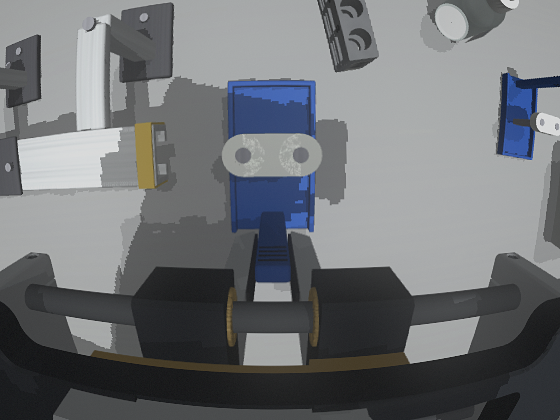

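View pics/v6.png

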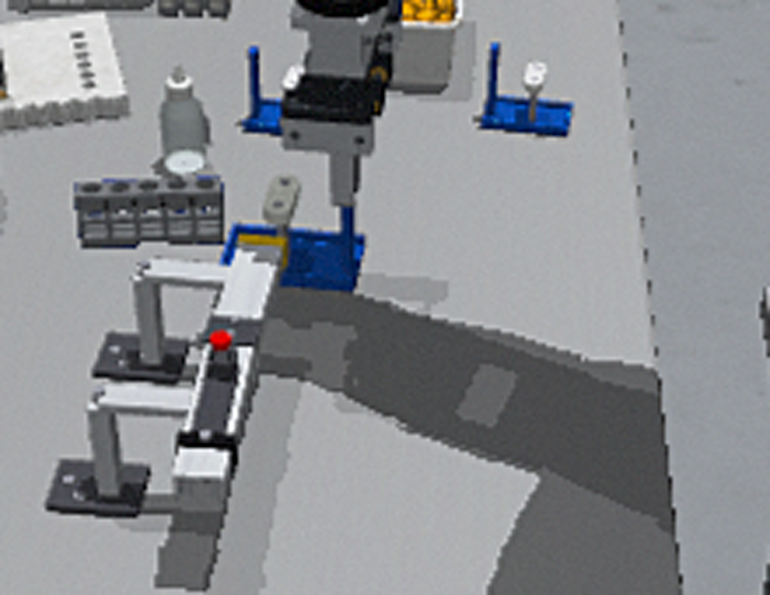

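The wrist view shows the head at (272,155) and the mouth band at (150,155) to the left, roughly level with it. I'll measure both in the wrist frame, since their relative error is smallest there.

```bash
cat > m.py <<'E'
from h import *
np.set_printoptions(precision=4,suppress=True)
def an(p,X,yb):
    hsv=cv2.cvtColor(p,cv2.COLOR_BGR2HSV); ok=np.isfinite(X[...,0])
    B=np.zeros_like(ok);B[115:195,205:340]=1
    h=X[B&ok&(hsv[...,1]<70)&(X[...,2]>.085)&(X[...,2]<.115)]
    c,s,a=cv2.minAreaRect((h[:,:2]*1000).astype(np.float32))
    A=np.c_[h[:,:2]-h[:,:2].mean(0),np.ones(len(h))]; k=np.linalg.lstsq(A,h[:,2],rcond=None)[0]
    print("head",len(h),c,s,a,"top z, slopes",k[2],k[:2])
    y=(hsv[...,0]>15)&(hsv[...,0]<35)&(hsv[...,1]>110); B[:]=0;B[110:200,yb[0]:yb[1]]=1
    q=X[y&ok&B]; q=q[q[:,2]>.1]; print("yellow",len(q),cv2.minAreaRect((q[:,:2]*1000).astype(np.float32)),q[:,2].mean(),np.percentile(q[:,1],[1,99]))
    B[:]=0;B[110:210,18:yb[1]]=1
    r=X[B&ok&(X[...,2]>.1)&(X[...,2]<.109)]; r=r[(r[:,0]<.6)]
    E=[]
    for t in np.arange(-.062,.06,.008):
        g=r[(r[:,1]>=t)&(r[:,1]<t+.008)]
        if len(g)>60: E.append([g[:,1].mean(),*np.percentile(g[:,0],[1,99])])
    E=np.array(E); print(E); E=E[E[:,2]-E[:,1]<.042]
    for j in (1,2): print("edge",j,np.polyfit(E[:,0],E[:,j],1))
E
python3 - <<'E'
from m import *
an(cv2.imread("pics/w3.png"),np.load("pics/w3x.npy"),(130,170))
E
```

```text
head 3888 (557.9886474609375, -131.0068359375) (55.64507293701172, 23.951568603515625) 85.3934097290039 top z, slopes 0.1000810320851591 [-0.012  0.003]
yellow 1026 ((566.1487426757812, -59.815303802490234), (10.56050968170166, 37.02285385131836), 84.77375793457031) 0.10665145371456956 [-0.0656 -0.0541]
[[-0.0582  0.5478  0.5844]
 [-0.05    0.55    0.5844]
 [-0.0421  0.5504  0.5851]
 [-0.0338  0.5513  0.5969]
 [-0.026   0.5519  0.5984]
 [-0.0181  0.5526  0.5995]
 [-0.0102  0.553   0.5955]
 [-0.0021  0.5537  0.5883]
 [ 0.0059  0.5544  0.589 ]
 [ 0.014   0.5554  0.5898]
 [ 0.022   0.556   0.5903]
 [ 0.03    0.5566  0.5908]
 [ 0.0378  0.5557  0.5908]]
edge 1 [0.085  0.5537]
edge 2 [0.0752 0.5884]
```

{"fn": "carry_out", "kwargs": {"commands": [1,0.25,0.5,0,0,0,0,1,0.3,1.0,0,0,0,0,1,0.35,1.5,0,0,0,0,1,0.4,2.0,0,0,0,0,1,0.45,2.5,0,0,0,0,1,0.47,2.7,0,0,0,0,1,0.47,2.7,0,0,0,0,1,0.47,2.7,0,0,0,0]}}

```text
time_s: 4.97
ee_pos: [0.509, -0.0992, 0.0997]
eef_rot: [3.14, 0.0, -1.664]
force: [0.1, -0.8, -1.1]
grip_width: 0.0178
```

```bash
python3 - <<'E'
from m import *
o=ctrl.get_obs(); p,d,X,i=wrist("w4"); print(o["time_s"],o["ee_pos"],o["eef_rot"],o["force"],o["moment"])
np.save("pics/w4x.npy",X)
an(p,X,(165,222))
E
```

```text
4.9667 [ 0.509  -0.0992  0.0997] [ 3.1398  0.0003 -1.6639] [ 0.0554 -0.8312 -1.0818] [ 0.0345  0.0749 -0.0038]
head 3996 (561.2955932617188, -97.87026977539062) (68.13910675048828, 35.95306396484375) 83.03202819824219 top z, slopes 0.09990664828305676 [-0.0055 -0.0497]
yellow 1168 ((566.116943359375, -59.73014831542969), (10.51626205444336, 37.21730041503906), 84.54964447021484) 0.10664826029879063 [-0.0657 -0.054 ]
[[-0.0582  0.548   0.5844]
 [-0.05    0.5492  0.5844]
 [-0.042   0.5503  0.585 ]
 [-0.0337  0.5512  0.5966]
 [-0.026   0.552   0.598 ]
 [-0.018   0.553   0.5992]
 [-0.0102  0.5534  0.5968]
 [-0.002   0.5539  0.5883]
 [ 0.006   0.5543  0.5889]
 [ 0.0139  0.555   0.5898]
 [ 0.0219  0.5559  0.5902]
 [ 0.0299  0.5567  0.5908]
 [ 0.0382  0.5557  0.5935]
 [ 0.0459  0.5551  0.5949]
 [ 0.0542  0.5563  0.5955]
 [ 0.0611  0.5565  0.5959]]
edge 1 [0.0703 0.5532]
edge 2 [0.1005 0.5892]
```

{"fn": "carry_out", "kwargs": {"commands": [1,0.04,0.4,-0.03,0,0,0,1,0.07,0.8,-0.03,0,0,0,1,0.1,1.2,-0.03,0,0,0,1,0.14,1.6,-0.03,0,0,0,1,0.17,2.0,-0.03,0,0,0,1,0.19,2.2,-0.03,0,0,0,1,0.19,2.2,-0.03,0,0,0]}}

```text
time_s: 5.6
ee_pos: [0.5109, -0.0768, 0.0995]
eef_rot: [3.14, 0.0, -1.664]
force: [0.1, -1.0, -1.2]
grip_width: 0.0178
```

{"fn": "carry_out", "kwargs": {"commands": [1,0.04,0.4,0,0,0,0,1,0.07,0.8,0,0,0,0,1,0.1,1.2,0,0,0,0,1,0.14,1.6,0,0,0,0,1,0.17,2.0,0,0,0,0,1,0.17,2.0,0,0,0,0]}}

```text
time_s: 6.1
ee_pos: [0.5127, -0.0561, 0.0995]
eef_rot: [3.14, 0.0, -1.663]
force: [-0.9, -0.4, -1.4]
grip_width: 0.0178
```

{"fn": "carry_out", "kwargs": {"commands": [1,0.03,0.4,0,0,0,0,1,0.06,0.8,0,0,0,0,1,0.09,1.2,0,0,0,0,1,0.12,1.6,0,0,0,0,1,0.15,2.0,0,0,0,0,1,0.18,2.4,0,0,0,0,1,0.18,2.4,0,0,0,0]}}

```text
time_s: 6.68
ee_pos: [0.5145, -0.0314, 0.0995]
eef_rot: [3.14, 0.001, -1.662]
force: [-0.6, 0.7, -1.1]
grip_width: 0.0175
```

{"fn": "carry_out", "kwargs": {"commands": [1,0.04,0.5,0,0,0,0,1,0.08,1.0,0,0,0,0,1,0.12,1.5,0,0,0,0,1,0.17,2.0,0,0,0,0,1,0.21,2.5,0,0,0,0,1,0.25,3.0,0,0,0,0,1,0.29,3.5,0,0,0,0,1,0.29,3.5,0,0,0,0]}}

```text
time_s: 7.35
ee_pos: [0.5175, 0.0045, 0.0995]
eef_rot: [3.14, 0.001, -1.662]
force: [0.3, 0.2, -2.0]
grip_width: 0.0178
```

```bash
python3 - <<'E'
from m import *
o=ctrl.get_obs(); p,d,X,i=wrist("w5"); r=X.reshape(-1,3); r=r[np.isfinite(r[:,0])]
r=r[(r[:,2]>.098)&(r[:,2]<.1075)&(r[:,0]>.535)&(r[:,0]<.62)]
for t in np.arange(-.064,.22,.008):
    g=r[(r[:,1]>=t)&(r[:,1]<t+.008)]
    if len(g)>20: print(round(t+.004,3),len(g),np.percentile(g[:,0],[1,99]))
hsv=cv2.cvtColor(p,cv2.COLOR_BGR2HSV); red=((hsv[...,0]<8)|(hsv[...,0]>172))&(hsv[...,1]>120)
n,l,s,c=cv2.connectedComponentsWithStats(red.astype(np.uint8))
for k in range(1,n):
    if s[k,4]>30: q=X[l==k]; q=q[np.isfinite(q[:,0])]; print("red",s[k],np.median(q,0),q.min(0),q.max(0))
# side far edges
d=np.load("pics/side0.npy"); Y=cloud("side",d,viewer.camera_info("side"))[180:275,215:275].reshape(-1,3)
Y=Y[(Y[:,2]>.098)&(Y[:,2]<.1075)]
for a,b in ((-.06,.045),(.07,.21)):
    E=[]
    for t in np.arange(a,b,.012):
        g=Y[(Y[:,1]>=t)&(Y[:,1]<t+.012)]
        if len(g)>8: E.append([g[:,1].mean(),np.percentile(g[:,0],2)])
    E=np.array(E); print("side edge fit",np.polyfit(E[:,0],E[:,1],1))
cv2.imwrite("pics/v7.png",p)
E
```

```text
-0.06 837 [0.548  0.5849]
-0.052 907 [0.5486 0.5841]
-0.044 898 [0.55   0.5848]
-0.036 1158 [0.5512 0.619 ]
-0.028 1786 [0.5522 0.6193]
-0.02 1798 [0.5529 0.6192]
-0.012 1318 [0.5535 0.6182]
-0.004 953 [0.5541 0.5881]
0.004 947 [0.5548 0.5889]
0.012 947 [0.5549 0.5892]
0.02 940 [0.5557 0.59  ]
0.028 924 [0.5565 0.591 ]
0.036 839 [0.5572 0.5916]
0.044 30 [0.556  0.5949]
0.068 207 [0.5598 0.5939]
0.076 751 [0.5595 0.5938]
0.084 721 [0.5599 0.5939]
0.092 516 [0.56   0.5944]
0.1 188 [0.5603 0.5948]
0.108 253 [0.5606 0.6194]
0.116 618 [0.5608 0.6196]
0.124 543 [0.5611 0.6197]
0.132 353 [0.5612 0.6195]
0.14 150 [0.5612 0.5962]
0.148 141 [0.5616 0.5967]
0.156 139 [0.5618 0.5969]
0.164 172 [0.5599 0.5998]
0.18 89 [0.5644 0.5973]
0.188 323 [0.5638 0.5978]
0.196 116 [0.5638 0.5886]
red [ 59 159  25  30 540] [0.5778 0.0993 0.1402] [0.5683 0.0921 0.1089] [0.585  0.1283 0.1428]
side edge fit [0.0757 0.5555]
side edge fit [0.0387 0.5577]
```

View pics/v7.png

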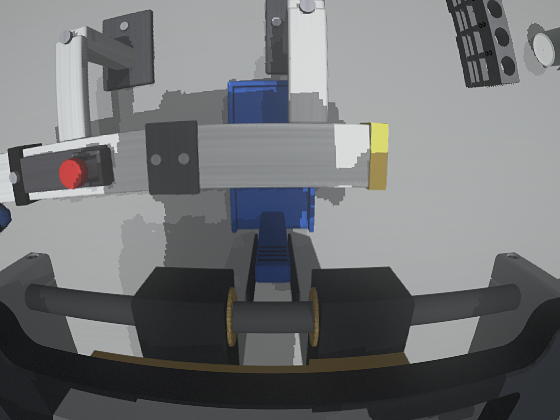

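{"fn": "carry_out", "kwargs": {"commands": [1,0.05,0.5,0,0,0,0,1,0.09,1.0,0,0,0,0,1,0.13,1.5,0,0,0,0,1,0.18,2.0,-0.03,0,0,0,1,0.22,2.5,-0.05,0,0,0,1,0.25,2.9,-0.05,0,0,0.002,1,0.28,3.2,-0.05,0,0,0.006,1,0.31,3.6,-0.05,0,0,0.01,1,0.34,4.0,-0.05,0,0,0.014,1,0.34,4.0,-0.05,0,0,0.014]}}

```text
time_s: 8.23
ee_pos: [0.5209, 0.0447, 0.099]
eef_rot: [3.14, 0.001, -1.647]
force: [-0.2, -0.1, -1.6]
grip_width: 0.0174
```

{"fn": "carry_out", "kwargs": {"commands": [1,0.02,0.4,-0.02,0,0,0.004,1,0.05,0.8,-0.04,0,0,0.008,1,0.07,1.2,-0.05,0,0,0.012,1,0.09,1.6,-0.05,0,0,0.016,1,0.11,2.0,-0.05,0,0,0.02,1,0.11,2.0,-0.05,0,0,0.02]}}

```text
time_s: 8.73
ee_pos: [0.522, 0.0654, 0.0985]
eef_rot: [3.14, 0.001, -1.626]
force: [0.1, 0.5, -0.6]
grip_width: 0.0176
```

{"fn": "carry_out", "kwargs": {"commands": [1,0.02,0.2,0,0,0,0.003,1,0.03,0.4,0,0,0,0.005,1,0.04,0.6,0,0,0,0.007,1,0.05,0.8,0,0,0,0.009,1,0.05,0.8,0,0,0,0.009]}}

```text
time_s: 9.15
ee_pos: [0.5222, 0.0736, 0.0982]
eef_rot: [3.139, 0.001, -1.617]
force: [-1.4, 0.4, -4.8]
grip_width: 0.0176
```

{"fn": "carry_out", "kwargs": {"commands": [1,0.0,0.2,0,0,0,0.003,1,0.01,0.4,0,0,0,0.005,1,0.02,0.6,0,0,0,0.007,1,0.03,0.8,0,0,0,0.009,1,0.03,0.8,0,0,0,0.009]}}

```text
time_s: 9.57
ee_pos: [0.5226, 0.0821, 0.0981]
eef_rot: [3.139, 0.001, -1.607]
force: [0.9, 1.5, -4.2]
grip_width: 0.0176
```

{"fn": "carry_out", "kwargs": {"commands": [1,0.01,0.3,0,0,0,0.002,1,0.02,0.6,0,0,0,0.003,1,0.03,0.9,0,0,0,0.003,1,0.04,1.2,0,0,0,0.003,1,0.05,1.5,0,0,0,0.003,1,0.06,1.8,0,0,0,0.003,1,0.06,1.8,0,0,0,0.003]}}

```text
time_s: 10.15
ee_pos: [0.5232, 0.1008, 0.0982]
eef_rot: [3.139, 0.002, -1.604]
force: [-1.2, 1.4, -4.5]
grip_width: 0.0175
```

{"fn": "carry_out", "kwargs": {"commands": [1,0.01,0.3,0,0,0,0,1,0.02,0.6,0,0,0,0,1,0.03,0.9,0,0,0,0,1,0.04,1.2,0,0,0,0,1,0.05,1.5,0,0,0,0,1,0.06,1.8,0,0,0,0,1,0.07,2.1,0,0,0,0,1,0.07,2.1,0,0,0,0]}}

```text
time_s: 10.82
ee_pos: [0.5238, 0.1225, 0.0981]
eef_rot: [3.139, 0.002, -1.603]
force: [0.3, 1.5, -4.8]
grip_width: 0.0175
```

{"fn": "carry_out", "kwargs": {"commands": [1,0.01,0.2,0,0,0,0,1,0.01,0.4,0,0,0,0,1,0.02,0.6,0,0,0,0,1,0.03,0.8,0,0,0,0,1,0.03,1.0,0,0,0,0,1,0.04,1.2,0,0,0,0,1,0.04,1.2,0,0,0,0]}}

```text
time_s: 11.4
ee_pos: [0.5244, 0.1351, 0.0984]
eef_rot: [3.14, 0.002, -1.603]
force: [0.4, 2.5, -2.6]
grip_width: 0.0176
```

{"fn": "carry_out", "kwargs": {"commands": [1,0,0.1,0,0,0,0,1,0,0.2,0,0,0,0,1,0.01,0.2,0,0,0,0]}}

```text
time_s: 11.65
ee_pos: [0.5247, 0.1372, 0.0986]
eef_rot: [3.14, 0.002, -1.603]
force: [0.9, -0.1, -1.5]
grip_width: 0.0178
```

{"fn": "carry_out", "kwargs": {"commands": [1,0,0.1,0,0,0,0,1,0.01,0.2,0,0,0,0,1,0.01,0.2,0,0,0,0]}}

```text
time_s: 11.9
ee_pos: [0.5249, 0.1393, 0.0987]
eef_rot: [3.141, 0.002, -1.603]
force: [-0.2, -0.5, -1.3]
grip_width: 0.0178
```

{"fn": "carry_out", "kwargs": {"commands": [1,0,0.1,0,0,0,0,1,0,0.1,0,0,0,0]}}

```text
time_s: 12.07
ee_pos: [0.5248, 0.1399, 0.0986]
eef_rot: [3.14, 0.002, -1.603]
force: [-1.0, -4.5, -0.2]
grip_width: 0.0175
```

{"fn": "carry_out", "kwargs": {"commands": [1,0,-0.02,-0.03,0,0,0,1,0,-0.03,-0.04,0,0,0]}}

```text
time_s: 12.23
ee_pos: [0.5249, 0.1395, 0.0983]
eef_rot: [3.141, 0.002, -1.603]
force: [-0.4, -1.5, -1.0]
grip_width: 0.0178
```

{"fn": "carry_out", "kwargs": {"commands": [0,0,0,0,0,0,0,0,0,0,0,0,0,0,0,0,0,0,0,0,0,0,0,0,0,0,0,0,0,0,0,0,0,0,0,0,0,0,0,0,0,0], "force": 10}}

```text
time_s: 12.73
ee_pos: [0.5249, 0.1396, 0.0983]
eef_rot: [3.141, 0.002, -1.603]
force: [-0.3, 0.3, -0.2]
grip_width: 0.0469
```

{"fn": "carry_out", "kwargs": {"commands": [0,0,0,1,0,0,0,0,0,0,2.5,0,0,0,0,0,0,5,0,0,0,0,0,0,8,0,0,0,0,-2,0,11,0,0,0,0,-4,-2,12,0,0,0,0,-7,-3,12,0,0,0,0,-10,-3,12,0,0,0,0,-12,-3,12,0,0,0,0,-12,-3,12,0,0,0]}}

```text
time_s: 13.57
ee_pos: [0.4025, 0.1095, 0.2195]
eef_rot: [-3.141, 0.002, -1.603]
force: [-0.6, 0.3, -0.1]
grip_width: 0.0469
```

```bash
python3 - <<'E'
from m import *
p,d,X,i=wrist("w6"); ps,ds=viewer.camera("side"); Y=cloud("side",ds,viewer.camera_info("side"))
for n,q,Z in (("wrist",p,X),("side",ps,Y)):
    hsv=cv2.cvtColor(q,cv2.COLOR_BGR2HSV); b=(hsv[...,0]>100)&(hsv[...,0]<130)&(hsv[...,1]>100)
    t=Z[b&(Z[...,2]>.1)&(Z[...,0]>.48)&(Z[...,0]<.56)&(Z[...,1]>.05)&(Z[...,1]<.2)]
    t=t[t[:,2]>.126]; print(n,"tab top",len(t),t.mean(0) if len(t) else "",cv2.minAreaRect((t[:,:2]*1000).astype(np.float32)) if len(t)>3 else "")
    r=((hsv[...,0]<8)|(hsv[...,0]>172))&(hsv[...,1]>120)&(Z[...,2]>.125)&(abs(Z[...,0]-.578)<.02); print("knob",Z[r].mean(0),np.percentile(Z[r][:,2],95))
a=cv2.resize(ps[150:290,180:340],(400,350),interpolation=cv2.INTER_CUBIC); 
cv2.imwrite("pics/v8.png",np.vstack([a[:,:],cv2.resize(p,(400,300))[:240]]))
E
```

```text
wrist tab top 265 [0.5229 0.1384 0.1337] ((522.9690551757812, 138.83349609375), (18.634920120239258, 9.75689697265625), 87.4090347290039)
knob [0.5745 0.1003 0.1399] 0.1411942479974804
side tab top 29 [0.5247 0.1436 0.132 ] ((524.8682861328125, 142.4416961669922), (18.911718368530273, 9.276812553405762), 80.3388671875)
knob [0.5783 0.1043 0.1384] 0.14078012381967095
```

View pics/v8.png

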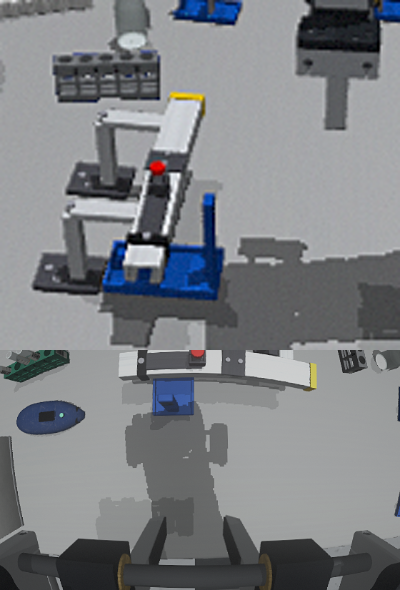

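```bash
python3 -c "
from station import ticket
print(ticket.hand_in())"
```

```text
the job is handed in; nothing more can be done
None
```

The largest blue hanger is in the rail, past the spring catch and against the black stop. The gripper is open and well clear, and I handed the job in about 14 s into the 67 s allowed.

- **Insertion:** The head went in at the yellow end and followed the bend at the joiner, which I measured at about +0.056 rad.
- **Catch and stop:** The catch pressed down on the head as it passed and let go just before the end. I then felt the stop at about 4.5 N and eased off before letting go. The forces I read at the end of each move never passed about 5 N.
- **Last checks:** In the pictures the hanger hangs upright with its tab top at about 0.134 m (0.135 m expected). The red knob is back at the height it had at the start, so the catch has dropped. The head sits about 36.5 mm beyond the knob, against 37 mm expected when home.
- **Disagreement:** The side camera put both the tab and the knob about 4 mm further along the rail than the wrist camera did. Both shifted together, so the distance between them still agrees.
- **Not measured:** I did not check the bottle, green rack or scanner for movement by measurement. The path stayed away from them, and nothing looked disturbed in the last pictures.

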